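Park the filling lance on the drain rack

ROBOT

A 6-joint arm with a two-finger parallel gripper is mounted at the origin on the work surface. World frame = base frame: x ahead of the robot, y to its left, z up, the work surface at z = 0. Lengths are in m, angles in rad, forces in N, time in s.
With the tool pointing down it reaches from about 0.35 to 0.775 m from the base axis. Payload 7.3 kg.
Tool frame: the origin (TCP) lies at the very end of the fingers, on their centre line; the grasp point (between the pads) lies 19 mm behind it; z points along the fingers, y is the line along which they close (so a half turn about z gives the same grasp; the last joint's range is limited). The gripper opens to 92 mm and grips with 3 to 60 N. Pads are 19 mm wide; open, the fingers measure 130 mm over their backs; the gripper's body (75 mm by 190 mm) begins 47 mm behind the grasp point.
Start: joints at [1.123, 0.342, 1.524, -0, 1.275, -0.146], TCP at [0.156, 0.501, 0.227] pointing down, gripper open.
Joint ranges: [-2.53, 2.53], [-0.77, 2.02], [0.04, 2.7], [-1, 4.14], [0.28, 2.66], [-3.11, 3.11]. Speed limits (rad/s): [2.57, 2.57, 3.14, 3.14, 3.14, 3.14].

INTERFACE

Orientations are given as [roll, pitch, yaw] about the fixed x, y, z axes, in that order (R = Rz(yaw) Ry(pitch) Rx(roll)).
In Python, from cell import robot gives the robot as it stands. The module is installed in compiled form; this text tells all that it offers.
- The arm moves only by the tool arm_command, never from a script. Its argument "moves" is a list of rows, each a list of 3 entries, a list of its own where there are three numbers: the shift along the tool's x, y, z in m, then the turn, a rotation vector about the tool's x, y, z in rad, then the finger opening in m, from 0 to 0.0918. In form: [[[dx, dy, dz], [ax, ay, az], claw], ...]. A call has exactly 5 rows; each row is the pose to reach, as a shift and turn from the pose commanded when the call began, along the tool's axes at that moment; what a row does not reach only later rows make up. A row lasts 1/10 s, in which the tool goes at most 50 mm and 8.59 degrees, less where a joint would pass 70% of its speed; a pose out of reach is approached as far as the arm can. A call with a gripper value outside its range is refused whole. The fingers move at their own pace and stop on an object; "squeeze" is the grip in N (left out, the last holds). Time passes only in rows, so rows that repeat a pose let the fingers close, or fill a call up. It gives the time, the measured TCP pose, the force, the opening and the grip force at its end, in the units of the state.
- robot.observe(): the state, without advancing time (a new reading comes with each control period).
- robot.read_camera(name): name is "scene" or "top"; returns the picture (400x640x3 uint8, red, green, blue); there is no depth.
- robot.camera_model(name): a dict with "fx", "fy", "cx", "cy" (pixels), "R" (3x3) and "t" (3): a world point X has camera coordinates R X + t. Camera axes: x right, y down, z forward; pixel columns grow to the right and rows downward; lengths in m; the calibration is good to about 2 mm. A picture is of the moment at which its call begins. camera_model takes no time and is no camera call.
- robot.hand_in(): hands the job in; it is judged then, once.
The state is a dict: "time": time; "qpos": joint angles; "qvel": joint speeds; "joint_efforts": joint torques, N m; "tool_pos": TCP position; "tool_rot": TCP orientation; "contact_force": force on the tool from outside, world axes, zero at the start; "torque": the same for the moment, N m; "opening": finger opening in m; "grip_force": force on a finger pad.
Only numpy, scipy, OpenCV 4.12 (cv2) and the standard library are available. Lean on these libraries where they do the work, as an engineer would, in place of code of your own. Each camera call takes 0.05 s, during which the arm holds its last target. There are 200 camera calls.

TASK

Park the rinsed filling lance (yellow band) on the drain rack: first slide the drip tray along its rails fully home against its stop, then press the lance down into the free lower pair of fork clips, its outlet over the tray, until it sits fully home and both sprung jaws have closed over it. The clip strip is adjustable, so feel for the fork mouths; press firmly but do not ram it, let go, and leave the red-banded parked lance and the jars where they are.

Things in the scene. Friction and masses are not known exactly. Their poses are not given: they have to be found in the camera images.
- lance: loose filling lance: straight stainless tube, 18 mm diameter, 268 mm long, about 0.22 kg, yellow band near the outlet. Origin at the tube's middle, on its axis; its y axis runs along the tube to the tapered outlet (y = 135 mm); at y = -125 to -133 the ferrule, a 34 mm disc. It may turn about its axis. At the start it lies level in the white rest, its axis 50 mm above the table
- outlet (a point): the outlet end of the loose lance, on its axis (the lance's own axes)
- rest: white plastic lance rest, fixed: base 60 x 190 x 6 mm and two U saddles, 34 mm wide, 12 mm thick, 57 mm high, at y = +-75 mm; between them the lance is free for the fingers. Origin at the centre of the underside, z up, y along the lance it carries, towards its outlet
- rack: drain rack, fixed to the table: a steel board 205 x 170 mm sloping at 32 degrees with a lower, free and an upper, occupied pair of blue fork clips; on its +y side the rails of the drip tray. Origin on the table below point row; z up, x level, the way the board rises, y along the clips towards the tray
- row (a point): nominal place of the lower clips: the seated tube's axis, midway between them, 95 mm above the table. Axes: y along the tube, to the tray (outlet side); z out of the fork mouths, square to the board, 32 degrees from vertical, leaning downhill; x up the slope. The clip strip is clamped in slots up to 12 mm either way along x: that shift is not in the state, find it by touch or sight
- upper_row (a point): the same point of the upper clips, 95 mm up the slope, where the parked lance lies; same axes. A wide gripper held vertically would strike the parked lance and its clips
- jaw_ferrule (a joint): sprung jaw of the lower clip at y = -60 mm: angle, 0 = closed, about 0.1 as the tube passes. Clips 14 mm wide; in the row's axes, with no shift: seat floor z = -9 mm, board z = -38; downhill the rigid prong, a flat inner face at x = -9.5 up to z = 28, then a short flare out to x = -18, z = 34; uphill the jaw, 8 mm roller at x = 9, z = 9.7, nothing above z = 15
- jaw_outlet (a joint): sprung jaw of the lower clip at y = +60 mm, the same. With no shift, a tube held level at z = 27 mm clears the jaws; moved downhill it touches the prongs' flat faces with its axis at x = -0.5 mm. Pressed along -z at x = 0 it meets the rollers at z = 19, takes about 10 to 20 N in all to pass both jaws, and drops in under them at z = 0, where it stops hard
- tray (a joint): how far the drip tray still is from home (m): 0 = against its stop, up to 0.11 pulled out towards the rack's +y. It slides stiffly (about 2.5 N) and stays where it is left
- tray_face (a point): middle of the outer face of the tray's end wall, the wall to push (towards the rack's -y); 33 mm above the table. Axes as the rack's. The tray is an open steel box, 150 mm in x, 110 in y, from 10 to 49 mm above the table; its rails are 22 mm high and reach y = 350 mm from the rack origin, clear between them
- tray_floor (a point): centre of the tray's inner floor, moving with it; axes as the rack's; inside 144 x 104 mm
- parked: another lance of the same make with a red band, parked in the upper pair of clips, to be left there; origin and axes as for the loose lance
- jar_a: filled honey jar, dark with a yellow lid, 82 mm in diameter, 104 mm high, upright; origin at the centre of its underside
- jar_b: another such jar
- jar_c: another such jar

How it is judged:
On the way, in this order (a step that is already met when the one before it is completed fails the run):
1. the drip tray is slid home, within 5 mm of its stop, before the lance is clipped in (value of joint tray below 0.005 m and distance between lance and row above 0.04 m), for 0.1 s.
2. the lance is pressed down past a sprung jaw of the lower clips (value of joint any of jaw_ferrule, jaw_outlet above 0.06 rad and contact force between lance and rack above 1 N).
At the end, for the whole second after the job is handed in: Tray within 5 mm of its stop; lance released, at rest in the lower clips, its middle within 3 mm of the seated height above the board and 15 mm of the row along the slope, axis within 0.03 rad of the row's; both lower jaws under 0.04 rad; outlet over the tray, within 45 mm of its middle along y (value of joint tray below 0.005 m and z of lance in the frame of row between -0.003 and 0.003 m and x of lance in the frame of row between -0.015 and 0.015 m and angle between the y axis of lance and the y axis of row, either way round below 0.03 rad and value of joint each of jaw_ferrule, jaw_outlet below 0.04 rad and y of outlet in the frame of tray_floor between -0.045 and 0.045 m and linear speed of lance below 0.02 m/s); the robot touches nothing.
It fails at once if the lance is rammed into the rack with more than 50 N (contact force between lance and rack above 50 N).
It fails at once if the parked lance is disturbed (moved over 20 mm) (distance of parked from where it was at the start of the episode above 0.02 m).
It fails at once if a honey jar is knocked (moved over 20 mm) (distance of any of jar_a, jar_b, jar_c from where it was at the start of the episode above 0.02 m).
It also fails if it takes over 66 s, if anything falls off the work surface, if the arm or the gripper's body presses on something with over 40 N, if the wrist force passes 120 N, or if a joint passes its speed limit or range.

## Working session

There is one attempt and no reset: what is moved stays moved. The work goes in short steps, Python scripts to look and compute and a tool call to move; the robot and the scene stay as the last step left them, time stands still between calls to the robot, and variables do not carry over. Pictures are saved under pics/ and viewed, at most 10 in all, crops included, and the job is handed in when it is done.

Besides the shell and the picture viewer there is one more tool, called after "Request:" as name(argument=value, ...), one argument or row to a line, values as JSON. arm_command: Moves the arm, as the interface text tells. Its arguments: {"type":"object","properties":{"moves":{"type":"array"},"squeeze":{"type":"number"}},"required":["moves"]}

```bash
mkdir -p pics; ls
python3 - <<'E'
from cell import robot
import cv2
for n in("scene","top"):
    im=robot.read_camera(n); cv2.imwrite(f"pics/{n}0.png",im[:,:,::-1]); print(n,robot.camera_model(n))
print(robot.observe())
E
```

```text
pics
scene {'fx': 478.1757565992109, 'fy': 478.1757565992109, 'cx': 312.1302984027493, 'cy': 202.1416737099731, 'R': array([[-0.62731439,  0.77876545,  0.00101777],
       [ 0.54395314,  0.43910191, -0.71505559],
       [-0.55730749, -0.44801104, -0.69906685]]), 't': array([ 0.45941326, -0.19913334,  1.48539855])}
top {'fx': 502.41064407616784, 'fy': 502.41064407616784, 'cx': 318.05543869528873, 'cy': 189.35678024158167, 'R': array([[-2.21293618e-02, -9.99742487e-01, -5.02510308e-03],
       [-9.82438363e-01,  2.26772440e-02, -1.85204225e-01],
       [ 1.85270488e-01,  8.38402736e-04, -9.82687205e-01]]), 't': array([-0.07869018,  0.61138375,  1.2711256 ])}
{'time': 0.1, 'qpos': array([ 1.12300283e+00,  3.42653677e-01,  1.52494388e+00,  1.56356688e-05,
        1.27538295e+00, -1.46036382e-01]), 'qvel': array([-1.14766861e-03, -2.23451865e-03, -3.25821665e-03, -1.52855894e-04,
       -4.86231410e-04, -1.31896145e-05]), 'joint_efforts': array([ 2.65386749e-03, -4.31999409e+01, -2.44699985e+01,  7.20957876e-02,
        5.25317097e-02, -6.72427882e-05]), 'tool_pos': array([0.15586055, 0.50094546, 0.22610631]), 'tool_rot': array([-3.14022175e+00, -2.16750232e-04,  2.83983083e+00]), 'contact_force': array([ 0.88551579, -0.39213237, -0.34044183]), 'torque': array([-0.01680322, -0.00548817, -0.00264307]), 'grip_force': 0.0, 'opening': 0.09181961346777044}
```

View pics/scene0.png

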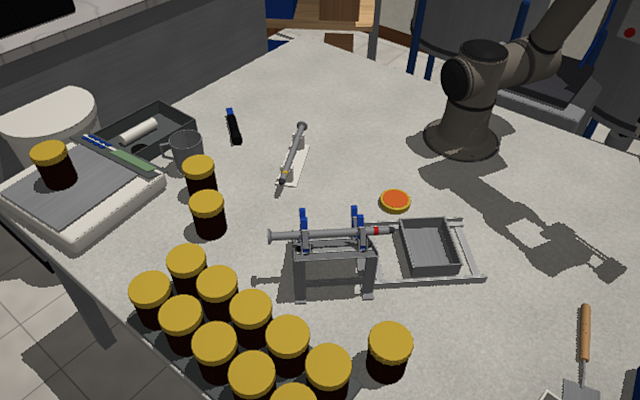

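View pics/top0.png

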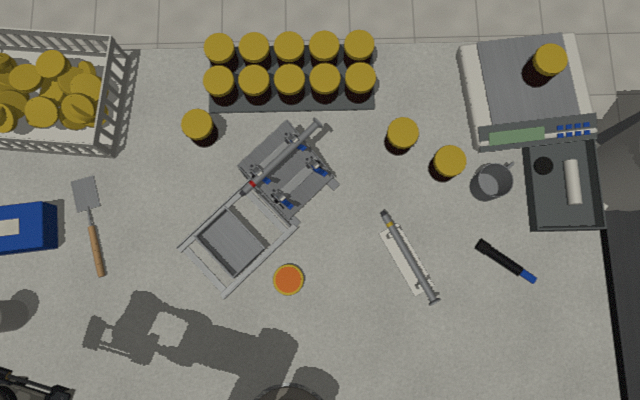

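The top view shows the rack around (290,165), with the parked lance running from (325,125) to (250,187) and its red band at (252,185). The free lower clips are near (317,165) and (283,200). The tray is at (233,240), and the loose lance runs from (385,212) to (434,300) with its yellow band at the upper-left end. Next I'll zoom in.

Run:
```python
import cv2
a=cv2.imread("pics/top0.png")[105:305,170:350]; b=cv2.imread("pics/scene0.png")[190:310,240:500]
cv2.imwrite("pics/tz.png",cv2.resize(a,None,fx=3,fy=3,interpolation=cv2.INTER_CUBIC))
cv2.imwrite("pics/sz.png",cv2.resize(b,None,fx=3,fy=3,interpolation=cv2.INTER_CUBIC))
```

```text
(no output)
```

View pics/tz.png

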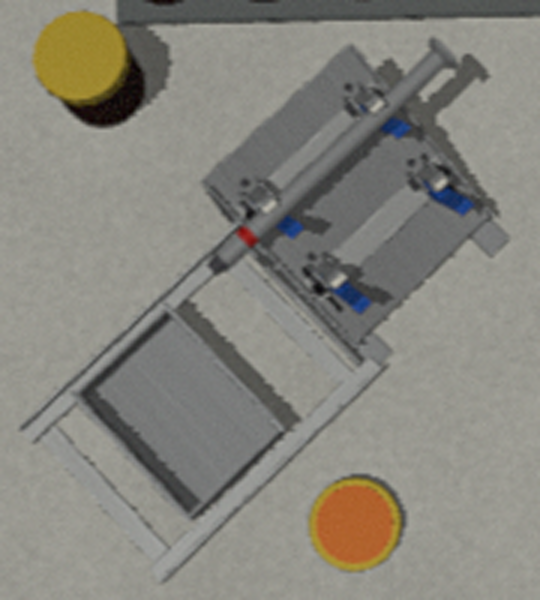

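View pics/sz.png

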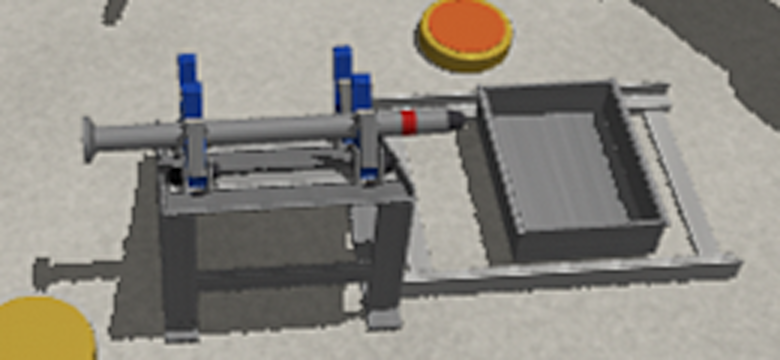

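The zoomed crops, in full-image pixels, show:
- **Parked lance (top):** ferrule at about (317,122), outlet at about (242,193).
- **Lower blue prongs (top):** about (288,204) and (321,171).
- **Rail outer ends (top):** (177,249) and (224,298).
- **Tray outer wall (top):** (195,236) to (235,277).

Now I'll cast rays for the frames.

```bash
cat > h.py <<'E'
import numpy as np, cv2
from cell import robot
from scipy.spatial.transform import Rotation as Ro
def ray(n,u,v):
    m=robot.camera_model(n); R=m["R"]; d=R.T@np.array([(u-m["cx"])/m["fx"],(v-m["cy"])/m["fy"],1]); return -R.T@m["t"],d
def onz(n,u,v,z):
    o,d=ray(n,u,v); return o+d*(z-o[2])/d[2]
def tri(p,q):
    o,d=ray("top",*p); o2,e=ray("scene",*q)
    s=np.linalg.lstsq(np.c_[d,-e],o2-o,rcond=None)[0]; a,b=o+s[0]*d,o2+s[1]*e
    return (a+b)/2,np.linalg.norm(a-b)
def proj(n,X):
    m=robot.camera_model(n); c=m["R"]@X+m["t"]; return m["fx"]*c[0]/c[2]+m["cx"],m["fy"]*c[1]/c[2]+m["cy"]
E
cat > m.py <<'E'
from h import *
np.set_printoptions(precision=4,suppress=True)
T=lambda x,y:((x+.5)/3-.5+170,(y+.5)/3-.5+105); S=lambda x,y:((x+.5)/3-.5+240,(y+.5)/3-.5+190)
f=onz("top",*T(441,50),.1453); o=onz("top",*T(216,266),.1453)
print("parked",f,o,np.linalg.norm(f-o),np.arctan2(*(o-f)[1::-1]))
print("tri ferr/out",tri(T(441,50),S(90,140)),tri(T(216,266),S(462,120)))
for nm,p in dict(railR_out=(163,580),railL_out=(22,432),railR_in=(385,368)).items(): print(nm,onz("top",*T(*p),.022))
for nm,p in dict(a=(170,308),b=(298,430),c=(197,518),d=(76,394)).items(): print("tray",nm,onz("top",*T(*p),.049))
print("tray c",tri(T(197,518),S(613,83)),"d",tri(T(76,394),S(662,222)))
for n in("top","scene"):
    im=cv2.cvtColor(cv2.imread(f"pics/{n}0.png"),cv2.COLOR_BGR2HSV)
    for nm,lo,hi in(("blue",(105,150,60),(125,255,255)),("yellow",(18,120,80),(32,255,255))):
        k,l,st,c=cv2.connectedComponentsWithStats(cv2.inRange(im,lo,hi))
        for i in range(1,k):
            if st[i,4]>4 and st[i,4]<1500: print(n,nm,st[i],c[i])
E
python3 m.py
```

```text
parked [ 0.7679 -0.0929  0.1453] [0.5872 0.0957 0.1453] 0.26123426965279717 2.334712078580542
tri ferr/out (array([ 0.765 , -0.0908,  0.1489]), np.float64(0.005329779893272074)) (array([0.5854, 0.0986, 0.1464]), np.float64(0.006939189572021748))
railR_out [0.3332 0.1594 0.022 ]
railL_out [0.4643 0.286  0.022 ]
railR_in [ 0.5139 -0.0365  0.022 ]
tray a [0.5682 0.151  0.049 ]
tray b [0.4586 0.0386 0.049 ]
tray c [0.3853 0.1257 0.049 ]
tray d [0.4942 0.2322 0.049 ]
tray c (array([0.3833, 0.1314, 0.0417]), np.float64(0.009829378339895214)) d (array([0.494 , 0.2334, 0.0478]), np.float64(0.0018405514956288047))
top blue [575 123   5   5  21] [577.0952 125.381 ]
top blue [583 122   6   5  23] [586.     124.3043]
top blue [566 125   6   4  23] [568.3913 126.4348]
top blue [557 126   6   4  23] [559.3913 127.4348]
top blue [584 131   6   4  17] [586.2353 132.3529]
top blue [567 133   5   4  18] [568.8333 134.3333]
top blue [576 132   5   4  17] [577.8235 133.2353]
top blue [558 134   5   4  19] [559.8947 135.4211]
top blue [298 145   8   6  33] [301.6364 147.0909]
top blue [314 168  14   8  5
[... 1482 characters left out ...]
40.16]
scene blue [ 82 137  23  11  54] [ 92.7963 141.9074]
scene blue [351 206  13  21 121] [357.1901 216.0992]
scene blue [300 208   7  21 121] [302.7769 218.6198]
scene blue [352 218   1   7   7] [352. 221.]
scene blue [360 246   6   3  14] [362.3571 247.    ]
scene blue [303 249   6   3  15] [305.2 250.2]
scene yellow [ 29 140  38  26 727] [ 47.9436 152.1706]
scene yellow [181 154  33  26 650] [197.5246 166.3892]
scene yellow [282 170   6   5  17] [284.7647 171.6471]
scene yellow [188 189  36  29 802] [205.8167 202.7968]
scene yellow [380 189  31  25 234] [394.7479 204.5342]
scene yellow [ 229  289   43   40 1368] [250.0994 308.2493]
scene yellow [270 382  47  18 630] [293.2127 392.0683]
```

Run:
```python
import cv2
a=cv2.imread("pics/top0.png")[195:315,365:455]; b=cv2.imread("pics/scene0.png")[110:200,260:330]
a=cv2.resize(a,None,fx=4,fy=4,interpolation=cv2.INTER_CUBIC); b=cv2.resize(b,None,fx=5,fy=5,interpolation=cv2.INTER_CUBIC)
b=cv2.copyMakeBorder(b,0,30,0,0,cv2.BORDER_CONSTANT)
cv2.imwrite("pics/lz.png",cv2.hconcat([a,b]))
```

```text
(no output)
```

View pics/lz.png

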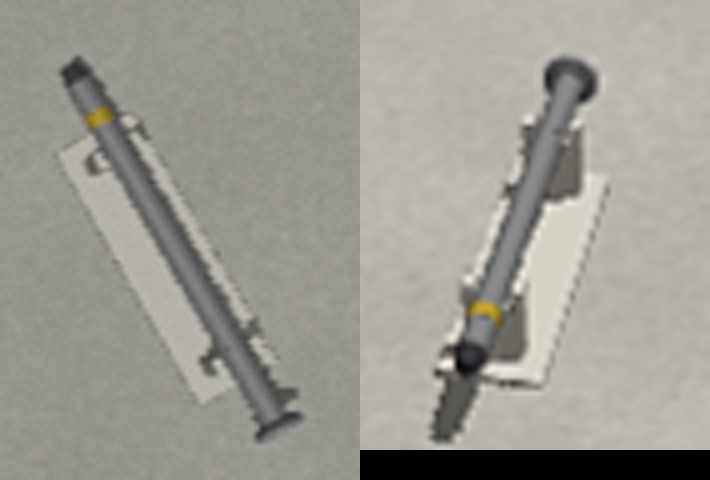

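The loose lance's outlet tip is at about (382.5,212) and its ferrule at about (434.5,301) in top. In scene the ferrule is at about (374,125) and the outlet near (353,181). Next, the frames and the prong tips.

```bash
cat > m2.py <<'E'
from h import *
np.set_printoptions(precision=4,suppress=True)
th=0.764; ex=np.array([np.cos(th),np.sin(th),0]); ey=np.array([-np.sin(th),np.cos(th),0])
T=lambda x,y:((x+.5)/3-.5+170,(y+.5)/3-.5+105)
L=lambda x,y:((x+.5)/4-.5+365,(y+.5)/4-.5+195); M=lambda x,y:((x+.5)/5-.5+260,(y+.5)/5-.5+110)
M2=lambda x,y:M(x-360,y)
o=onz("top",*L(70,62),.05); f=onz("top",*L(279,426),.05)
print("lance out/ferr",o,f,np.linalg.norm(o-f),np.arctan2(*(o-f)[1::-1]),"mid",(o+f)/2)
print("tri",tri(L(70,62),M2(467,362)),tri(L(279,426),M2(571,76)))
# lance axis via yellow band
print("band",onz("top",389.14,223.95,.056),tri((389.1,223.95),(284.8,171.6)))
im=cv2.cvtColor(cv2.imread("pics/top0.png"),cv2.COLOR_BGR2HSV)
k,l,st,c=cv2.connectedComponentsWithStats(cv2.inRange(im,(105,130,50),(125,255,255)))
print("rackframe coordinates (x,y)")
for nm,p,z in (("pf",T(441,50),.1453),("po",T(216,266),.1453),("railRo",T(163,580),.022),("railLo",T(22,432),.022),("railRi",T(385,368),.022),("ta",T(170,308),.049),("tb",T(298,430),.049),("tc",T(197,518),.049),("td",T(76,394),.049)):
    P=onz("top",*p,z); print(nm,P@ex,P@ey)
for i in range(1,k):
    if 260<c[i][0]<330 and st[i,4]>15:
        z=.1138 if c[i][0] in c[[j for j in range(k)],0] and st[i,4]>40 else .164
        ys,xs=np.where(l==i); P=np.array([onz("top",x,y,z) for x,y in zip(xs,ys)])
        a=P@ex; print("prong",c[i],"z",z,"tip x",np.sort(a)[:3],"y",(P@ey).min(),(P@ey).max(),(P@ey).mean())
E
python3 m2.py
```

```text
lance out/ferr [ 0.5512 -0.26    0.05  ] [ 0.3142 -0.3823  0.05  ] 0.2666323611518094 0.4764459438520914 mid [ 0.4327 -0.3212  0.05  ]
tri (array([ 0.5486, -0.2568,  0.0559]), np.float64(0.005944168942387259)) (array([ 0.3134, -0.3799,  0.0536]), np.float64(0.0036994057545102653))
band [ 0.5135 -0.2759  0.056 ] (array([ 0.5122, -0.2739,  0.058 ]), np.float64(0.0038040333789462395))
rackframe coordinates (x,y)
pf 0.490175015385179 -0.5983251455240182
po 0.4901970239058994 -0.3370908767983103
railRo 0.3508464466560359 -0.11543737300088658
railLo 0.5331067279070416 -0.11465280792546712
railRi 0.34579341501316857 -0.3818570872977523
ta 0.5147625950795767 -0.28401424694960836
tb 0.35784867944940735 -0.28934623186218544
tc 0.3651457448139406 -0.17575784629067104
td 0.5174879804082453 -0.17422369370776677
prong [301.5946 147.1081] z 0.164 tip x [0.4574 0.4575 0.4575] y -0.5287885012946448 -0.513019203721895 -0.5208727458477272
prong [320.4677 171.2742] z 0.1138 tip x [0.382  0.3821 0.3821] y -0.5271489213797014 -0.5091828092535459 -0.5184998823247831
prong [266.3056 180.0833] z 0.164 tip x [0.4589 0.459  0.4606] y -0.4082861932584697 -0.3945092216410574 -0.4017782398083505
prong [287.2593 203.6296] z 0.1138 tip x [0.3845 0.3846 0.3846] y -0.4082469175685865 -0.3940368971211714 -0.4004866624916555
```

```bash
cat >> h.py <<'E'
np.set_printoptions(precision=4,suppress=True)
th=0.764; ex=np.array([np.cos(th),np.sin(th),0]); ey=np.array([-np.sin(th),np.cos(th),0]); ez=np.array([0,0,1.])
row0=.4096*ex-.461*ey+.095*ez
b=np.radians(32); rx=np.cos(b)*ex+np.sin(b)*ez; rz=-np.sin(b)*ex+np.cos(b)*ez
def down(yaw): return Ro.from_euler("xyz",[np.pi,0,yaw])
Rrow=Ro.from_matrix(np.c_[ey,rx,-rz])   # tool x=row y, tool y=row x, tool z=-row z
def go(P,R,p0=None,R0=None):
    s=robot.observe()
    if p0 is None: p0=s["tool_pos"]
    if R0 is None: R0=Ro.from_euler("xyz",s["tool_rot"])
    print("shift",R0.inv().apply(np.asarray(P)-p0),"turn",(R0.inv()*R).as_rotvec())
    return np.asarray(P),R
E
python3 - <<'E'
from h import *
print(Rrow.as_matrix(),np.linalg.det(Rrow.as_matrix()),row0)
T=lambda x,y,z:x*ex+y*ey+z*ez
q=go(T(.441,-.150,.16),down(th+np.pi/2)); print(q[0])
q=go(T(.441,-.150,.032),down(th+np.pi/2),*q)
E
```

```text
[[-0.6918  0.6124  0.3826]
 [ 0.7221  0.5867  0.3666]
 [ 0.      0.5299 -0.848 ]] 1.0000000000000004 [ 0.6147 -0.0495  0.095 ]
shift [-0.3447 -0.2112  0.0663] turn [-0.0014  0.0001  0.505 ]
[0.4222 0.1968 0.16  ]
shift [ 0.    -0.     0.128] turn [0. 0. 0.]
```

Request:
arm_command(
  moves=[
    [[-0.04,-0.025,0],[0,0,0],0],
    [[-0.08,-0.05,0],[0,0,0],0],
    [[-0.12,-0.075,0],[0,0,0],0],
    [[-0.16,-0.1,0.02],[0,0,0],0],
    [[-0.2,-0.12,0.036],[0,0,0],0],
  ],
  squeeze=20,
)

```text
time: 0.6
tool_pos: [0.3118, 0.3256, 0.1903]
tool_rot: [3.141, 0.0, 2.84]
contact_force: [0.5, 0.4, 1.1]
opening: 0.0563
grip_force: 0.0
```

Request:
arm_command(
  moves=[
    [[-0.035,-0.025,0.01],[0,0,0.13],0],
    [[-0.07,-0.05,0.02],[0,0,0.26],0],
    [[-0.11,-0.07,0.03],[0,0,0.39],0],
    [[-0.145,-0.091,0.03],[0,0,0.505],0],
    [[-0.145,-0.091,0.03],[0,0,0.505],0],
  ],
)

```text
time: 1.1
tool_pos: [0.4255, 0.1941, 0.1602]
tool_rot: [-3.141, 0.001, 2.327]
contact_force: [-0.3, 1.0, 0.5]
opening: 0.0165
grip_force: 0.0
```

Run:
```python
from h import *
s=robot.observe(); print({k:s[k] for k in("time","tool_pos","tool_rot","contact_force","opening")})
im=robot.read_camera("top"); cv2.imwrite("pics/top1.png",im[:,:,::-1])
T=lambda x,y,z:x*ex+y*ey+z*ez
go(T(.441,-.150,.032),down(th+np.pi/2))
```

```text
{'time': 1.1, 'tool_pos': array([0.4255, 0.1941, 0.1602]), 'tool_rot': array([-3.1414,  0.0011,  2.3272]), 'contact_force': array([-0.2532,  1.036 ,  0.534 ]), 'opening': 0.01654245152790414}
shift [ 0.0018 -0.0002  0.1282] turn [-0.0007 -0.0004 -0.0038]
```

Request:
arm_command(
  moves=[
    [[0,0,0.03],[0,0,0],0],
    [[0,0,0.06],[0,0,0],0],
    [[0,0,0.09],[0,0,0],0],
    [[0,0,0.12],[0,0,0],0],
    [[0,0,0.128],[0,0,0],0],
  ],
)

```text
time: 1.65
tool_pos: [0.4199, 0.1978, 0.0304]
tool_rot: [-3.137, -0.003, 2.337]
contact_force: [-0.6, 0.2, 0.0]
opening: 0.0006
grip_force: 0.0
```

Request:
arm_command(
  moves=[
    [[-0.006,0,0],[0,0,0],0],
    [[-0.014,0,0],[0,0,0],0],
    [[-0.022,0,0],[0,0,0],0],
    [[-0.032,0,0],[0,0,0],0],
    [[-0.042,0,0],[0,0,0],0],
  ],
)

```text
time: 2.15
tool_pos: [0.4527, 0.1663, 0.0335]
tool_rot: [3.141, 0.001, 2.335]
contact_force: [-3.4, 2.3, 1.7]
opening: 0.0002
grip_force: 1.6
```

Request:
arm_command(
  moves=[
    [[-0.01,0,0],[0,0,0],0],
    [[-0.02,0,0],[0,0,0],0],
    [[-0.03,0,0],[0,0,0],0],
    [[-0.036,0,0],[0,0,0],0],
    [[-0.04,0,0],[0,0,0],0],
  ],
)

```text
time: 2.65
tool_pos: [0.4801, 0.1376, 0.0327]
tool_rot: [3.141, 0.0, 2.334]
contact_force: [-1.8, 1.8, 0.9]
opening: 0.0003
grip_force: 1.4
```

Request:
arm_command(
  moves=[
    [[-0.004,0,0],[0,0,0],0],
    [[-0.008,0,0],[0,0,0],0],
    [[-0.012,0,0],[0,0,0],0],
    [[-0.016,0,0],[0,0,0],0],
    [[-0.02,0,0],[0,0,0],0],
  ],
)

```text
time: 3.15
tool_pos: [0.4875, 0.1293, 0.0327]
tool_rot: [-3.139, -0.014, 2.332]
contact_force: [-26.8, 47.7, 23.3]
opening: 0.0004
grip_force: 26.6
```

Request:
arm_command(
  moves=[
    [[-0.002,0,0],[0,0,0],0],
    [[-0.004,0,0],[0,0,0],0],
    [[-0.006,0,0],[0,0,0],0],
    [[-0.008,0,0],[0,0,0],0],
    [[-0.01,0,0],[0,0,0],0],
  ],
)

```text
time: 3.65
tool_pos: [0.4875, 0.1291, 0.0328]
tool_rot: [-3.136, -0.029, 2.332]
contact_force: [-44.9, 76.1, 38.1]
opening: 0.0004
grip_force: 43.6
```

Request:
arm_command(
  moves=[
    [[0.012,0,0],[0,0,0],0],
    [[0.024,0,0],[0,0,0],0],
    [[0.036,0,0],[0,0,0],0],
    [[0.048,0,0],[0,0,0],0],
    [[0.055,0,0],[0,0,0],0],
  ],
)

```text
time: 4.15
tool_pos: [0.4618, 0.1563, 0.0326]
tool_rot: [-3.142, 0.0, 2.334]
contact_force: [0.5, 0.2, -0.2]
opening: 0.0
grip_force: 0.0
```

Request:
arm_command(
  moves=[
    [[0,0,-0.03],[0,0,0],0],
    [[0,0,-0.07],[0,0,0],0],
    [[0,0,-0.11],[0,0,0],0.01],
    [[0,0,-0.15],[0,0,0],0.03],
    [[0,0,-0.17],[0,0,0],0.06],
  ],
)

```text
time: 4.65
tool_pos: [0.4636, 0.156, 0.2063]
tool_rot: [3.137, 0.003, 2.334]
contact_force: [0.2, -0.3, 0.4]
opening: 0.0198
grip_force: 0.0
```

Run:
```python
from h import *
s=robot.observe(); print({k:s[k] for k in("time","tool_pos","tool_rot","contact_force","opening")})
ims=[robot.read_camera(n)[:,:,::-1] for n in("scene","top")]
a=ims[1][105:305,170:350]; b=ims[0][180:310,240:500]
a=cv2.resize(a,None,fx=2.5,fy=2.5,interpolation=cv2.INTER_CUBIC); b=cv2.resize(b,(350,175))
b=cv2.copyMakeBorder(b,0,325,0,0,cv2.BORDER_CONSTANT); cv2.imwrite("pics/tr1.png",cv2.hconcat([a,b])); cv2.imwrite("pics/top2.png",ims[1])
```

```text
{'time': 4.65, 'tool_pos': array([0.4636, 0.156 , 0.2063]), 'tool_rot': array([3.137 , 0.0033, 2.334 ]), 'contact_force': array([ 0.2333, -0.2953,  0.3652]), 'opening': 0.019833395258131156}
```

View pics/tr1.png

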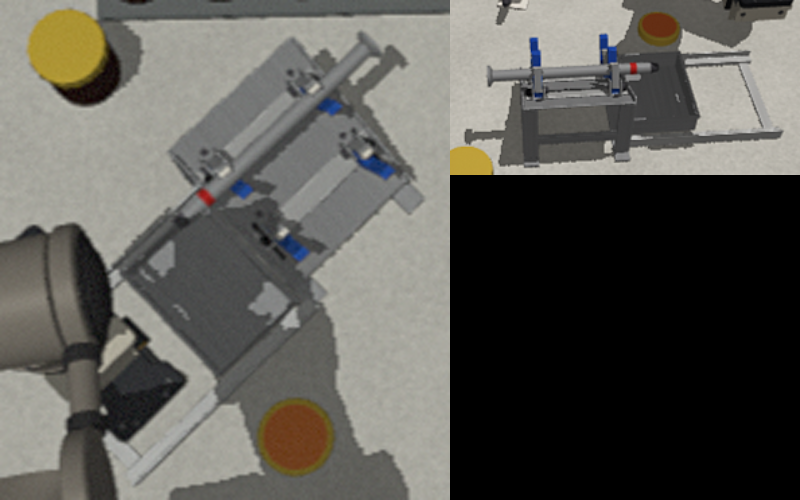

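The tray is now hard against the rack's edge, with its outer wall at about (220,375) in the crop and no gap to the board. It is home. Next, the lance.

Run:
```python
from h import *
s=robot.observe(); p=s["tool_pos"]; q=None
q=go([.45,-.0,.25],down(2.334-.62))
q=go([.44,-.16,.25],down(2.334-1.24),*q)
q=go([.4327,-.3212,.15],down(.476),*q)
```

```text
shift [-0.1033 -0.1178 -0.0444] turn [0.0069 0.0022 0.6201]
shift [-0.1569 -0.0327 -0.    ] turn [ 0.   -0.    0.62]
shift [-0.1466  0.0675  0.1   ] turn [-0.    -0.     0.618]
```

Request:
arm_command(
  moves=[
    [[-0.01,-0.01,-0.044],[0,0,0.12],0.06],
    [[-0.035,-0.04,-0.044],[0,0,0.25],0.06],
    [[-0.06,-0.07,-0.044],[0,0,0.38],0.06],
    [[-0.085,-0.1,-0.044],[0,0,0.51],0.06],
    [[-0.103,-0.118,-0.044],[0,0,0.62],0.06],
  ],
)

```text
time: 5.25
tool_pos: [0.4472, -0.0021, 0.2455]
tool_rot: [-3.14, -0.0, 1.708]
contact_force: [0.4, -0.3, 0.7]
opening: 0.0597
grip_force: 0.0
```

Request:
arm_command(
  moves=[
    [[-0.03,-0.006,0],[0,0,0.12],0.06],
    [[-0.06,-0.012,0],[0,0,0.25],0.06],
    [[-0.09,-0.02,0],[0,0,0.38],0.06],
    [[-0.12,-0.026,0],[0,0,0.51],0.06],
    [[-0.157,-0.033,0],[0,0,0.62],0.06],
  ],
)

```text
time: 5.75
tool_pos: [0.4374, -0.1609, 0.2454]
tool_rot: [-3.14, -0.0, 1.09]
contact_force: [0.4, -0.7, 1.1]
opening: 0.0595
grip_force: 0.0
```

Request:
arm_command(
  moves=[
    [[-0.03,0.014,0.02],[0,0,0.12],0.06],
    [[-0.06,0.027,0.04],[0,0,0.25],0.06],
    [[-0.09,0.041,0.06],[0,0,0.38],0.06],
    [[-0.12,0.055,0.08],[0,0,0.51],0.06],
    [[-0.147,0.068,0.1],[0,0,0.618],0.06],
  ],
)

```text
time: 6.25
tool_pos: [0.4302, -0.3232, 0.1443]
tool_rot: [-3.14, 0.001, 0.471]
contact_force: [0.9, 0.6, -0.3]
opening: 0.0596
grip_force: 0.0
```

Run:
```python
from h import *
s=robot.observe(); print({k:s[k] for k in("time","tool_pos","tool_rot","contact_force","opening")})
go([.4327,-.3212,.033],down(.476))
im=robot.read_camera("top"); cv2.imwrite("pics/top3.png",im[:,:,::-1])
```

```text
{'time': 6.25, 'tool_pos': array([ 0.4302, -0.3232,  0.1443]), 'tool_rot': array([-3.1398,  0.0007,  0.4706]), 'contact_force': array([ 0.8507,  0.5744, -0.306 ]), 'opening': 0.05958320903349508}
shift [ 0.0032 -0.0004  0.1113] turn [-0.0018  0.0007 -0.0054]
```

Request:
arm_command(
  moves=[
    [[0,0,0.03],[0,0,0],0.06],
    [[0.001,0,0.06],[0,0,0],0.06],
    [[0.002,0,0.09],[0,0,0],0.06],
    [[0.003,0,0.113],[0,0,-0.005],0.06],
    [[0.003,0,0.113],[0,0,-0.005],0.06],
  ],
)

```text
time: 6.8
tool_pos: [0.4315, -0.3183, 0.0298]
tool_rot: [-3.134, 0.003, 0.482]
contact_force: [-0.7, 0.1, 0.8]
opening: 0.0596
grip_force: 0.0
```

Request:
arm_command(
  moves=[
    [[0,0,0],[0,0,0],0.03],
    [[0,0,0],[0,0,0],0.01],
    [[0,0,0],[0,0,0],0],
    [[0,0,0],[0,0,0],0],
    [[0,0,0],[0,0,0],0],
  ],
  squeeze=15,
)

```text
time: 7.3
tool_pos: [0.434, -0.3206, 0.0344]
tool_rot: [3.141, -0.0, 0.482]
contact_force: [-1.4, 1.5, 0.6]
opening: 0.0249
grip_force: 0.6
```

Request:
arm_command(
  moves=[
    [[0,0,0],[0,0,0],0],
    [[0,0,0],[0,0,0],0],
    [[0,0,0],[0,0,0],0],
    [[0,0,0],[0,0,0],0],
    [[0,0,0],[0,0,0],0],
  ],
  squeeze=50,
)

```text
time: 7.8
tool_pos: [0.433, -0.3189, 0.0339]
tool_rot: [-3.138, 0.0, 0.482]
contact_force: [-2.4, 5.1, 5.8]
opening: 0.0168
grip_force: 50.0
```

Request:
arm_command(
  moves=[
    [[0,0,-0.01],[0,0,0],0],
    [[0,0,-0.03],[0,0,0],0],
    [[0,0,-0.07],[0,0,0],0],
    [[0,0,-0.12],[0,0,0],0],
    [[0,0,-0.17],[0,0,0],0],
  ],
)

```text
time: 8.3
tool_pos: [0.4335, -0.3203, 0.2058]
tool_rot: [-3.141, 0.0, 0.482]
contact_force: [1.1, 0.3, -2.0]
opening: 0.0167
grip_force: 50.0
```

Run:
```python
from h import *
from scipy.spatial.transform import Slerp
s=robot.observe(); print({k:s[k] for k in("time","tool_pos","tool_rot","contact_force","opening","grip_force")})
im=robot.read_camera("top"); cv2.imwrite("pics/top4.png",im[:,:,::-1])
R0=Ro.from_euler("xyz",s["tool_rot"]); p0=s["tool_pos"]
Pt=row0+.015*rx+.10*rz-.016*rz; print("target",Pt,(R0.inv()*Rrow).magnitude())
S=Slerp([0,1],Ro.concatenate([R0,Rrow]))
q=(p0,R0)
for f in(1/3,2/3,1):
    P=p0+f*(Pt-p0)+np.array([0,0,.05])*(f<1)
    q=go(P,S(f),*q); print(P,S(f).as_euler("xyz"))
```

```text
{'time': 8.3, 'tool_pos': array([ 0.4335, -0.3203,  0.2058]), 'tool_rot': array([-3.1414,  0.0001,  0.4817]), 'contact_force': array([ 1.0634,  0.2517, -2.0181]), 'opening': 0.016720103428230697, 'grip_force': 49.996928572654724}
target [ 0.5917 -0.0715  0.1742] 1.9107694401177413
shift [ 0.0852 -0.0491 -0.0395] turn [-0.1292  0.1719 -0.5995]
[ 0.4862 -0.2374  0.2452] [ 2.9692 -0.1234  1.0941]
shift [0.0958 0.0048 0.0237] turn [-0.1292  0.1719 -0.5995]
[ 0.539  -0.1544  0.2347] [ 2.7557 -0.1234  1.7223]
shift [0.066  0.0339 0.0884] turn [-0.1292  0.1719 -0.5995]
[ 0.5917 -0.0715  0.1742] [2.5831 0.     2.3348]
```

Request:
arm_command(
  moves=[
    [[0.005,-0.003,-0.03],[-0.026,0.034,-0.12],0],
    [[0.025,-0.015,-0.045],[-0.052,0.069,-0.24],0],
    [[0.045,-0.026,-0.045],[-0.078,0.103,-0.36],0],
    [[0.065,-0.038,-0.042],[-0.103,0.138,-0.48],0],
    [[0.085,-0.049,-0.04],[-0.129,0.172,-0.6],0],
  ],
)

```text
time: 8.85
tool_pos: [0.4867, -0.2368, 0.2442]
tool_rot: [2.966, -0.123, 1.1]
contact_force: [-0.1, 0.6, -1.7]
opening: 0.0166
grip_force: 50.0
```

Request:
arm_command(
  moves=[
    [[0.019,0.001,0.005],[-0.026,0.034,-0.12],0],
    [[0.038,0.002,0.01],[-0.052,0.069,-0.24],0],
    [[0.057,0.003,0.015],[-0.078,0.103,-0.36],0],
    [[0.076,0.004,0.02],[-0.103,0.138,-0.48],0],
    [[0.096,0.005,0.024],[-0.129,0.172,-0.6],0],
  ],
)

```text
time: 9.35
tool_pos: [0.5395, -0.1541, 0.2331]
tool_rot: [2.754, -0.122, 1.728]
contact_force: [0.5, 0.4, -2.1]
opening: 0.0171
grip_force: 50.0
```

Request:
arm_command(
  moves=[
    [[0.013,0.007,0.0],[-0.026,0.034,-0.12],0],
    [[0.026,0.014,0.01],[-0.052,0.069,-0.24],0],
    [[0.039,0.02,0.03],[-0.078,0.103,-0.36],0],
    [[0.052,0.027,0.05],[-0.103,0.138,-0.48],0],
    [[0.066,0.034,0.07],[-0.129,0.172,-0.6],0],
  ],
)

```text
time: 9.85
tool_pos: [0.586, -0.0745, 0.1892]
tool_rot: [2.582, 0.003, 2.341]
contact_force: [-0.1, 0.3, -2.0]
opening: 0.0168
grip_force: 50.0
```

Run:
```python
from h import *
s=robot.observe(); print({k:s[k] for k in("time","tool_pos","tool_rot","contact_force","opening","grip_force","torque")})
Pt=row0+.015*rx+.08*rz-.016*rz; go(Pt,Rrow)
ims=[robot.read_camera(n)[:,:,::-1] for n in("scene","top")]
cv2.imwrite("pics/s5.png",ims[0]); cv2.imwrite("pics/t5.png",ims[1])
a=cv2.resize(ims[1][95:235,220:370],None,fx=2.6,fy=2.6,interpolation=cv2.INTER_CUBIC); c=cv2.resize(ims[0][150:300,240:400],(388,364),interpolation=cv2.INTER_CUBIC)
cv2.imwrite("pics/c5.png",cv2.hconcat([a,c]))
```

```text
{'time': 9.85, 'tool_pos': array([ 0.586 , -0.0745,  0.1892]), 'tool_rot': array([2.5824, 0.0029, 2.3409]), 'contact_force': array([-0.1474,  0.2856, -1.9783]), 'opening': 0.01676590337480596, 'grip_force': 49.99619901180267, 'torque': array([-0.4008,  0.3754, -0.0152])}
shift [-0.0018 -0.0027  0.0361] turn [ 0.0007 -0.0008  0.0067]
```

View pics/c5.png

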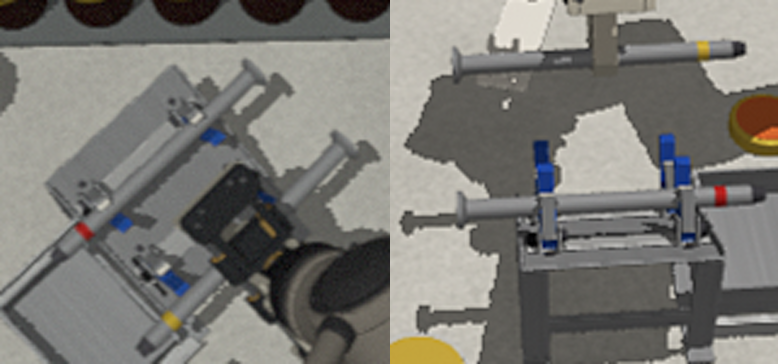

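The lance is held above the lower clips, with its ferrule at about (352,148) and outlet at about (275,227) in top. The parked lance is undisturbed. I'll check that the two are parallel using fitted edge lines.

```bash
cat > ln.py <<'E'
from h import *
import sys
def segs(f,box,lmin=18):
    im=cv2.imread(f,0); x0,y0,x1,y1=box
    L=cv2.createLineSegmentDetector().detect(cv2.resize(im[y0:y1,x0:x1],None,fx=3,fy=3,interpolation=cv2.INTER_CUBIC))[0][:,0]
    L=(L+.5)/3-.5+np.array([x0,y0,x0,y0]); return [s for s in L if np.hypot(s[0]-s[2],s[1]-s[3])>lmin]
for s in segs("pics/t5.png",(220,95,380,240)):
    for z in(.1453,.2028):
        a,b_=onz("top",*s[:2],z),onz("top",*s[2:],z); d=a-b_; d=d*np.sign(d[1])
        an=np.arctan2(d[1],d[0])
        if abs(an-2.335)<.15: print(np.round(s,1),z,"yaw",an.round(4),"x",((a+b_)/2@ex).round(4),"y",(a@ey).round(3),(b_@ey).round(3))
E
python3 ln.py
```

```text
[292.1 223.4 275.4 239.2] 0.1453 yaw 2.3145 x 0.3498 y -0.373 -0.317
[292.1 223.4 275.4 239.2] 0.2028 yaw 2.3145 x 0.3426 y -0.37 -0.317
[236.  191.1 250.  178.8] 0.1453 yaw 2.2919 x 0.5031 y -0.331 -0.377
[236.  191.1 250.  178.8] 0.2028 yaw 2.2919 x 0.4887 y -0.331 -0.374
[239.1 190.4 220.3 208.2] 0.1453 yaw 2.3268 x 0.5002 y -0.338 -0.275
[239.1 190.4 220.3 208.2] 0.2028 yaw 2.3268 x 0.4859 y -0.337 -0.277
[219.8 212.8 239.8 194. ] 0.1453 yaw 2.3241 x 0.4926 y -0.266 -0.333
[219.8 212.8 239.8 194. ] 0.2028 yaw 2.3241 x 0.4787 y -0.269 -0.332
[219.9 206.1 235.9 191.3] 0.1453 yaw 2.3159 x 0.5045 y -0.277 -0.331
[219.9 206.1 235.9 191.3] 0.2028 yaw 2.3159 x 0.49 y -0.279 -0.33
[288.1 179.4 310.7 156.9] 0.1453 yaw 2.3456 x 0.4347 y -0.442 -0.522
[288.1 179.4 310.7 156.9] 0.2028 yaw 2.3456 x 0.4235 y -0.437 -0.513
[250.5 189.7 224.5 212. ] 0.1453 yaw 2.275 x 0.4839 y -0.359 -0.276
[250.5 189.7 224.5 212. ] 0.2028 yaw 2.275 x 0.4703 y -0.357 -0.278
[272.1 239.2 286.5 225.6] 0.1453 yaw 2.3136 x 0.3555 y -0.312 -0.359
[272.1 239.2 286.5 225.6] 0.2028 yaw 2.3136 x 0.3481 y -0.312 -0.357
[328.4 130.5 315.  143. ] 0.1453 yaw 2.3168 x 0.4527 y -0.602 -0.555
[328.4 130.5 315.  143. ] 0.2028 yaw 2.3168 x 0.4406 y -0.589 -0.544
[288.7 152.9 308.1 133.9] 0.1453 yaw 2.3469 x 0.4818 y -0.491 -0.56
[288.7 152.9 308.1 133.9] 0.2028 yaw 2.3469 x 0.4684 y -0.483 -0.548
[246.1 155.8 273.8 130. ] 0.1453 yaw 2.3257 x 0.5511 y -0.411 -0.506
[246.1 155.8 273.8 130. ] 0.2028 yaw 2.3257 x 0.5344 y -0.406 -0.497
[283.1 141.4 259.  163.6] 0.1453 yaw 2.3163 x 0.5134 y -0.502 -0.419
[283.1 141.4 259.  163.6] 0.2028 yaw 2.3163 x 0.4984 y -0.493 -0.415
[266.4 173.2 288.3 152.8] 0.1453 yaw 2.3188 x 0.483 y -0.415 -0.49
[266.4 173.2 288.3 152.8] 0.2028 yaw 2.3188 x 0.4695 y -0.411 -0.482
[273.6 158.2 287.5 144.6] 0.1453 yaw 2.3454 x 0.4986 y -0.455 -0.504
[273.6 158.2 287.5 144.6] 0.2028 yaw 2.3454 x 0.4844 y -0.448 -0.495
```

```bash
cat >> ln.py <<'E'
print("held")
f,o=np.array([352.2,148.3]),np.array([275.3,227.2]); n=np.array([-(o-f)[1],(o-f)[0]]); n/=np.linalg.norm(n)
for s in segs("pics/t5.png",(220,95,380,240),6):
    d1,d2=(s[:2]-f)@n,(s[2:]-f)@n
    if max(abs(d1),abs(d2))<8 and abs(d1-d2)<.15*np.hypot(*(s[:2]-s[2:])):
        a,b_=onz("top",*s[:2],.2028),onz("top",*s[2:],.2028); d=a-b_; d=d*np.sign(d[1]); print(s.round(1),np.arctan2(d[1],d[0]).round(4),((a+b_)/2@ex).round(4))
a,b_=onz("top",*f,.2028),onz("top",*o,.2028); print(a,b_,np.linalg.norm(a-b_),np.arctan2(*(b_-a)[1::-1]),a@ex,b_@ex,a@ey,b_@ey)
E
python3 ln.py | sed -n '/held/,$p'
```

```text
held
[344.9 165.3 349.6 160.8] 2.3289 0.352
[296.  215.2 301.4 210.1] 2.3066 0.3491
[272.1 239.2 286.5 225.6] 2.3136 0.3481
[306.9 187.7 315.1 180.1] 2.3078 0.3772
[351.9 155.2 342.2 165.5] 2.3725 0.3569
[337.6 159.3 343.4 153.8] 2.323 0.3745
[293.7 204.1 288.5 210.3] 2.4333 0.3707
[298.2 207.4 304.6 201.6] 2.2983 0.3582
[289.9 216.1 298.3 207.8] 2.3367 0.3578
[335.  170.9 341.1 164.4] 2.3815 0.3596
[341.  163.9 351.1 153.6] 2.3501 0.3613
[279.7 226.8 284.6 221.3] 2.3903 0.3573
[335.5 163.  329.1 170. ] 2.3819 0.3712
[282.3 218.1 276.9 224. ] 2.3924 0.3665
[348.5 150.6 343.4 156.4] 2.4137 0.3705
[ 0.6796 -0.1762  0.2028] [0.4951 0.0084 0.2028] 0.26100053047467353 2.3562615566089113 0.36885727853523353 0.3632552723832171 -0.597398894231199 -0.3364584902399164
```

Request:
arm_command(
  moves=[
    [[0.002,-0.001,0.02],[0,0,0.01],0],
    [[0.004,-0.002,0.04],[0,0,0.01],0],
    [[0.006,-0.003,0.06],[0,0,0.01],0],
    [[0.008,-0.003,0.07],[0,0,0.01],0],
    [[0.008,-0.003,0.074],[0,0,0.01],0],
  ],
)

```text
time: 10.45
tool_pos: [0.6064, -0.0434, 0.1248]
tool_rot: [2.584, -0.006, 2.327]
contact_force: [0.1, 0.5, -2.0]
opening: 0.0166
grip_force: 50.0
```

```bash
cat >> h.py <<'E'
def where():
    s=robot.observe(); R=Ro.from_euler("xyz",s["tool_rot"]); A=s["tool_pos"]-.016*R.as_matrix()[:,2]; d=A-row0
    M=np.c_[rx,ey,rz]; print("t",s["time"],"axis in row mm",1000*M.T@d,"F row",M.T@s["contact_force"],"M row",M.T@s["torque"],"turn to row",(R.inv()*Rrow).as_rotvec(),"grip",s["grip_force"],s["opening"])
E
python3 -c "
from h import *
where()"
```

```text
t 10.45 axis in row mm [14.324  10.1573 42.2456] F row [-0.6878  0.2986 -1.9784] M row [-0.0099  0.525   0.0935] turn to row [-0.0006 -0.0012 -0.0097] grip 49.99728262424469 0.016576765435695723
```

Request:
arm_command(
  moves=[
    [[0,0,0.004],[0,0,0],0],
    [[0,0,0.008],[0,0,0],0],
    [[0,0,0.012],[0,0,0],0],
    [[0,0,0.014],[0,0,0],0],
    [[0,0,0.014],[0,0,0],0],
  ],
)

```text
time: 10.95
tool_pos: [0.6119, -0.0384, 0.113]
tool_rot: [2.583, -0.006, 2.328]
contact_force: [-0.6, -0.3, -1.2]
opening: 0.017
grip_force: 50.0
```

```bash
python3 -c "
from h import *
where()"
```

```text
t 10.95 axis in row mm [14.3939  9.9667 28.2887] F row [-1.1752  0.1403 -0.6932] M row [-0.0339  0.5254 -0.0023] turn to row [-0.0002 -0.0011 -0.0088] grip 49.99711453914642 0.016992249603719707
```

Request:
arm_command(
  moves=[
    [[0,-0.001,0.001],[0,0,0],0],
    [[0,-0.002,0.001],[0,0,0],0],
    [[0,-0.003,0.001],[0,0,0],0],
    [[0,-0.004,0.001],[0,0,0],0],
    [[0,-0.005,0.001],[0,0,0],0],
  ],
)

```text
time: 11.45
tool_pos: [0.6091, -0.041, 0.1097]
tool_rot: [2.583, -0.005, 2.328]
contact_force: [-0.1, -0.8, -2.3]
opening: 0.0171
grip_force: 50.0
```

```bash
python3 -c "
from h import *
where()"
```

```text
t 11.45 axis in row mm [ 9.3549  9.9358 27.4784] F row [-1.7473 -0.518  -1.5658] M row [-0.0487  0.5219  0.0036] turn to row [-0.     -0.0008 -0.0087] grip 49.99735414981842 0.017100904631188855
```

Request:
arm_command(
  moves=[
    [[0,-0.0006,0],[0,0,0],0],
    [[0,-0.0012,0],[0,0,0],0],
    [[0,-0.0018,0],[0,0,0],0],
    [[0,-0.0024,0],[0,0,0],0],
    [[0,-0.003,0],[0,0,0],0],
  ],
)

```text
time: 11.95
tool_pos: [0.6073, -0.0427, 0.1081]
tool_rot: [2.583, -0.005, 2.328]
contact_force: [0.1, 0.9, -2.8]
opening: 0.0168
grip_force: 50.0
```

```bash
python3 -c "
from h import *
where()"
```

```text
t 11.95 axis in row mm [ 6.4078  9.9842 27.4023] F row [-0.8846  0.5672 -2.7512] M row [-0.0041  0.4572  0.0119] turn to row [-0.0001 -0.0009 -0.0086] grip 49.99730944633484 0.016841883498976223
```

No contact yet, so I'll continue downhill.

Request:
arm_command(
  moves=[
    [[0,-0.0005,0],[0,0,0],0],
    [[0,-0.001,0],[0,0,0],0],
    [[0,-0.0015,0],[0,0,0],0],
    [[0,-0.002,0],[0,0,0],0],
    [[0,-0.002,0],[0,0,0],0],
  ],
)

```text
time: 12.45
tool_pos: [0.6065, -0.0436, 0.1074]
tool_rot: [2.582, -0.005, 2.328]
contact_force: [2.9, 3.1, -1.5]
opening: 0.0166
grip_force: 50.0
```

```bash
python3 -c "
from h import *
where()"
```

```text
t 12.45 axis in row mm [ 5.0282  9.9351 27.4908] F row [ 2.7556  0.2169 -3.5107] M row [-0.0093 -0.144  -0.094 ] turn to row [ 0.0009 -0.0007 -0.0087] grip 50.00800967216492 0.016580317586546066
```

Request:
arm_command(
  moves=[
    [[0,-0.0005,0],[0,0,0],0],
    [[0,-0.001,0],[0,0,0],0],
    [[0,-0.0015,0],[0,0,0],0],
    [[0,-0.002,0],[0,0,0],0],
    [[0,-0.002,0],[0,0,0],0],
  ],
)

```text
time: 12.95
tool_pos: [0.6064, -0.0437, 0.1074]
tool_rot: [2.579, -0.005, 2.328]
contact_force: [9.3, 9.2, 2.4]
opening: 0.0168
grip_force: 50.0
```

```bash
python3 -c "
from h import *
where()"
```

```text
t 12.95 axis in row mm [ 4.8786  9.9335 27.5847] F row [12.3499  0.2292 -4.9157] M row [ 0.1384 -1.4753 -0.0867] turn to row [ 0.0037 -0.0004 -0.0082] grip 50.00967979431152 0.016837232767643828
```

Request:
arm_command(
  moves=[
    [[0,0.001,0],[0,0,0],0],
    [[0,0.003,0],[0,0,0],0],
    [[0,0.003,0.002],[0,0,0],0],
    [[0,0.003,0.004],[0,0,0],0],
    [[0,0.003,0.006],[0,0,0],0],
  ],
)

```text
time: 13.45
tool_pos: [0.6089, -0.0411, 0.1021]
tool_rot: [2.583, -0.006, 2.328]
contact_force: [0.6, 0.4, -0.9]
opening: 0.0168
grip_force: 50.0
```

```bash
python3 -c "
from h import *
where()"
```

```text
t 13.45 axis in row mm [ 5.1818 10.0364 21.1858] F row [ 0.129  -0.1025 -1.1368] M row [ 0.0257  0.3761 -0.0126] turn to row [-0.0003 -0.001  -0.009 ] grip 49.99905288219452 0.016756889232084113
```

Request:
arm_command(
  moves=[
    [[0,0,0.001],[0,0,0],0],
    [[0,0,0.002],[0,0,0],0],
    [[0,0,0.003],[0,0,0],0],
    [[0,0,0.004],[0,0,0],0],
    [[0,0,0.005],[0,0,0],0],
  ],
)

```text
time: 13.95
tool_pos: [0.6107, -0.0402, 0.0989]
tool_rot: [2.584, -0.004, 2.328]
contact_force: [-7.8, -5.9, 7.2]
opening: 0.0169
grip_force: 50.0
```

```bash
python3 -c "
from h import *
where()"
```

```text
t 13.95 axis in row mm [ 5.0818  9.4659 17.405 ] F row [-4.4036  1.1291 11.2354] M row [ 0.0925  1.0746 -0.0745] turn to row [-0.0005  0.0006 -0.0083] grip 50.014466643333435 0.016916843738382883
```

Request:
arm_command(
  moves=[
    [[0,0,0.001],[0,0,0],0],
    [[0,0,0.002],[0,0,0],0],
    [[0,0,0.003],[0,0,0],0],
    [[0,0,0.004],[0,0,0],0],
    [[0,0,0.005],[0,0,0],0],
  ],
)

```text
time: 14.45
tool_pos: [0.6129, -0.0384, 0.0943]
tool_rot: [2.584, -0.004, 2.327]
contact_force: [-3.9, -3.5, 1.9]
opening: 0.0167
grip_force: 50.0
```

```bash
python3 -c "
from h import *
where()"
```

```text
t 14.45 axis in row mm [ 5.0172  9.2941 11.9916] F row [-3.4119  0.1834  4.4298] M row [-0.0685  0.8752 -0.0758] turn to row [-0.0005  0.0008 -0.0086] grip 50.01222789287567 0.016707741435700977
```

Request:
arm_command(
  moves=[
    [[0,0,0.0015],[0,0,0],0],
    [[0,0,0.003],[0,0,0],0],
    [[0,0,0.0045],[0,0,0],0],
    [[0,0,0.006],[0,0,0],0],
    [[0,0,0.0075],[0,0,0],0],
  ],
)

```text
time: 14.95
tool_pos: [0.6154, -0.0344, 0.087]
tool_rot: [2.584, -0.006, 2.328]
contact_force: [-1.4, -1.6, -3.2]
opening: 0.0168
grip_force: 50.0
```

```bash
python3 -c "
from h import *
where()"
```

```text
t 14.95 axis in row mm [ 5.0881 10.4181  3.4121] F row [-3.4798 -0.1647 -1.6148] M row [ 0.0358  0.9976 -0.0513] turn to row [-0.0006 -0.0018 -0.009 ] grip 50.00837802886963 0.016807031338370217
```

Request:
arm_command(
  moves=[
    [[0,0,0.001],[0,0,0],0],
    [[0,0,0.002],[0,0,0],0],
    [[0,0,0.003],[0,0,0],0],
    [[0,0,0.004],[0,0,0],0],
    [[0,0,0.004],[0,0,0],0],
  ],
)

```text
time: 15.45
tool_pos: [0.6173, -0.033, 0.0847]
tool_rot: [2.583, -0.005, 2.328]
contact_force: [-3.4, -1.5, 1.5]
opening: 0.0167
grip_force: 50.0
```

```bash
python3 -c "
from h import *
where()"
```

```text
t 15.45 axis in row mm [ 5.8285 10.0578  0.2117] F row [-2.2036  1.3052  3.1079] M row [ 0.1519  0.6644 -0.0369] turn to row [ 0.0005 -0.0008 -0.0083] grip 49.99751329421997 0.01665746420084461
```

Request:
arm_command(
  moves=[
    [[0,0,0.001],[0,0,0],0],
    [[0,0,0.002],[0,0,0],0],
    [[0,0,0.003],[0,0,0],0],
    [[0,0,0.003],[0,0,0],0],
    [[0,0,0.003],[0,0,0],0],
  ],
)

```text
time: 15.95
tool_pos: [0.6176, -0.0329, 0.0844]
tool_rot: [2.582, -0.004, 2.329]
contact_force: [-22.7, -9.3, 23.9]
opening: 0.0165
grip_force: 50.0
```

```bash
python3 -c "
from h import *
where()"
```

```text
t 15.95 axis in row mm [ 5.9089  9.9585 -0.2542] F row [-6.7314  8.9612 32.3628] M row [ 1.3977  1.5199 -0.0247] turn to row [ 0.001   0.0001 -0.007 ] grip 50.00835478305817 0.016462884037759213
```

Request:
arm_command(
  moves=[
    [[0,0,-0.002],[0,0,0],0],
    [[0,0,-0.003],[0,0,0],0],
    [[0,0,-0.003],[0,0,0],0.02],
    [[0,0,-0.003],[0,0,0],0.03],
    [[0,0,-0.003],[0,0,0],0.034],
  ],
)

```text
time: 16.45
tool_pos: [0.6176, -0.033, 0.0842]
tool_rot: [2.583, -0.005, 2.328]
contact_force: [1.2, 0.5, -0.6]
opening: 0.0309
grip_force: 0.0
```

Request:
arm_command(
  moves=[
    [[0,0,-0.003],[0,0,0],0.034],
    [[0,0,-0.003],[0,0,0],0.034],
    [[0,0,-0.008],[0,0,0],0.034],
    [[0,0,-0.018],[0,0,0],0.034],
    [[0,0,-0.03],[0,0,0],0.034],
  ],
)

```text
time: 16.95
tool_pos: [0.6054, -0.0444, 0.1103]
tool_rot: [2.583, -0.006, 2.328]
contact_force: [-0.3, -0.1, 0.2]
opening: 0.0341
grip_force: 0.0
```

Request:
arm_command(
  moves=[
    [[0,0,-0.02],[0,0,0],0.034],
    [[0,0,-0.05],[0,0,0],0.034],
    [[0,0,-0.09],[0,0,0],0.034],
    [[0,0,-0.13],[0,0,0],0.034],
    [[0,0,-0.17],[0,0,0],0.034],
  ],
)

```text
time: 17.45
tool_pos: [0.5395, -0.1074, 0.256]
tool_rot: [2.584, -0.004, 2.327]
contact_force: [0.1, 0.3, -0.7]
opening: 0.034
grip_force: 0.0
```

Request:
arm_command(
  moves=[
    [[0,-0.03,-0.02],[0,0,0],0.034],
    [[0,-0.07,-0.03],[0,0,0],0.034],
    [[0,-0.11,-0.04],[0,0,0],0.034],
    [[0,-0.13,-0.04],[0,0,0],0.034],
    [[0,-0.13,-0.04],[0,0,0],0.034],
  ],
)

```text
time: 17.95
tool_pos: [0.4434, -0.1983, 0.2186]
tool_rot: [2.584, -0.007, 2.324]
contact_force: [0.7, 0.5, -0.0]
opening: 0.034
grip_force: 0.0
```

Run:
```python
from h import *
where()
ims=[robot.read_camera(n)[:,:,::-1] for n in("scene","top")]
a=cv2.resize(ims[1][95:255,210:370],(400,400),interpolation=cv2.INTER_CUBIC); c=cv2.resize(ims[0][190:290,240:400],(400,250),interpolation=cv2.INTER_CUBIC)
cv2.imwrite("pics/t6.png",ims[1]); cv2.imwrite("pics/s6.png",ims[0])
cv2.imwrite("pics/c6.png",cv2.hconcat([a,cv2.copyMakeBorder(c,0,150,0,0,cv2.BORDER_CONSTANT)]))
```

```text
t 17.95 axis in row mm [-126.72     11.1     240.8821] F row [ 0.6762 -0.1531 -0.4681] M row [-0.0204  0.4092 -0.0164] turn to row [-0.0008  0.     -0.0127] grip 0.0 0.03396057972480545
```

View pics/c6.png

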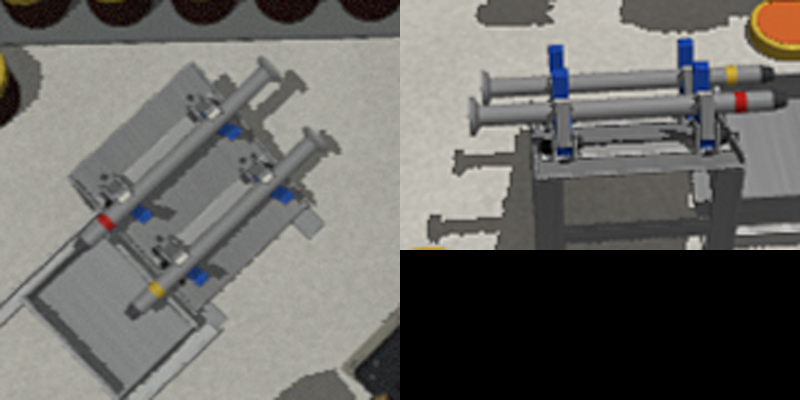

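Run:
```python
from h import *
C=lambda x,y:((x+.5)/2.5-.5+210,(y+.5)/2.5-.5+95); D=lambda x,y:((x+.5)/2.5-.5+240,(y+.5)/2.5-.5+190)
z=.095+.0055*.53
o=onz("top",*C(131,313),z); f=onz("top",*C(316,142),z)
print("out/ferr rack y",o@ey,f@ey,"x",o@ex,f@ex,np.linalg.norm(o-f))
for p in((25,295),(122,394)): P=onz("top",*C(*p),.049); print("tray outer",P@ex,P@ey)
for a,b_ in(((131,313),(772,74)),((316,142),(486,85))):
    P,e=tri(C(*a),D(*b_)); d=P-row0; print(P,e,"row z",d@rz,"x",d@rx)
for a,b_ in(((88,240),(784,99)),((270,68),(473,117))):
    P,e=tri(C(*a),D(*b_)); d=P-row0; print("parked",P,e,"row z",d@rz,"x",d@rx)
```

```text
out/ferr rack y -0.32733964143471705 -0.5869477171229921 x 0.4152355374044526 0.4079711701137998 0.25970969176120984
tray outer 0.5167126255658662 -0.2618560668889887
tray outer 0.3691730979066712 -0.26232326433897696
[0.489  0.195  0.2335] 0.3202124892558003 row z 0.07594145668499222 x 0.13987856895530337
[0.6227 0.024  0.2381] 0.3290704384232741 row z 0.0913511079893688 x 0.12393096173396603
parked [0.5523 0.2211 0.2692] 0.30340810547266694 row z 0.07240964881035282 x 0.21286356408314183
parked [0.686  0.0531 0.2658] 0.30651607304481215 row z 0.07989450914306126 x 0.1943822025379237
```

Run:
```python
from h import *
C=lambda x,y:((x+.5)/2.5-.5+210,(y+.5)/2.5-.5+95); D=lambda x,y:((x-400+.5)/2.5-.5+240,(y+.5)/2.5-.5+190)
for n,a,b_ in(("o",(131,313),(772,74)),("f",(316,142),(486,85)),("po",(88,240),(784,99)),("pf",(270,68),(473,117))):
    P,e=tri(C(*a),D(*b_)); d=P-row0; print(n,P,e,"row z",d@rz,"x",d@rx)
```

```text
o [0.5246 0.0538 0.0989] 0.0066882470181477425 row z -7.021579319205652e-05 x 0.007490373028635203
f [ 0.6993 -0.1401  0.0992] 0.0033952315709080854 row z 0.004392429999847269 x 0.000842404046914498
po [0.5893 0.0944 0.1488] 0.016075430207399058 row z 0.0025901731243601345 x 0.09741731914733853
pf [ 0.7645 -0.0935  0.146 ] 0.0050544896714780395 row z 0.001989879361891614 x 0.09298605341396976
```

Both ends of the lance triangulate at seated height, and the outlet is about 10 mm from the tray's middle. The arm is clear, so I'm handing in.

```bash
python3 -c "
from cell import robot
print(robot.hand_in())"
```

```text
the job is handed in; nothing more can be done
None
```

I slid the tray hard against its stop, pressed the yellow-banded lance fully down into both lower clips, released it and handed the job in at about 18 s; no verdict came back, and the jaw angles were never read directly.

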